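Square up the bolted block under the vacuum line

ROBOT

A 6-joint arm with a two-finger parallel gripper is mounted at the origin on the work surface. World frame = base frame: x ahead of the robot, y to its left, z up, the work surface at z = 0. Lengths are in mm, angles in rad, forces in N, time in s.
With the tool pointing down it reaches from about 275 to 750 mm from the base axis. Payload 10.2 kg.
Tool frame: the origin (TCP) lies between the finger pads; the fingertips stand 8 mm ahead of it and the grasp point (between the pads) lies 11 mm behind it; z points along the fingers, y is the line along which they close (so a half turn about z gives the same grasp; the last joint's range is limited). The gripper opens to 85 mm and grips with 20 to 120 N. Pads are 22 mm wide; open, the fingers measure 114 mm over their backs; the gripper's body (76 mm by 85 mm) begins 54 mm behind the grasp point. The pads swing forward as they close: fully open they stand 13 mm farther back than shut.
Start: joints at [-0.223, 0.313, 1.498, -0, 1.331, -0.223], TCP at [525.006, -0.014, 239.294] pointing down, gripper open.
Joint ranges: [-2.94, 2.94], [-0.97, 2.17], [0.19, 2.56], [-1.23, 4.37], [0.02, 3.11], [-2.88, 2.88]. Speed limits (rad/s): [2.39, 2.39, 3.01, 3.14, 3.14, 3.14].

INTERFACE

Orientations are given as a unit quaternion [w, x, y, z].
In Python, from rig import * gives the robot as it stands.
- The arm moves only by the shell command python3 -m handwheel 'ROWS' [FORCE]. ROWS is JSON, a list that holds one entry, the list of rows, each a list of 7 numbers: the shift along the world's x, y, z in mm, then the turn, a rotation vector about the world's x, y, z in degrees, then the opening, from -1 (shut) to 1 (fully open). A call has 1 to 8 rows; each row shifts and turns the commanded pose from where the row before left it; what a row does not reach is not made up. A row lasts 1/8 s, in which the tool goes at most 62.5 mm and 10.7 degrees, less where a joint would pass 70% of its speed; a pose out of reach is approached as far as the arm can. A call is refused whole if a number of a shift passes 62.5 or a number of a turn 10.7, either way. A call with a gripper value outside its range is refused whole. The fingers move at their own pace and stop on an object; FORCE is the grip in N (left out, the last holds). Time passes only in rows, so rows that do not move let the fingers close. It gives the time, the measured TCP pose, the force, the opening and the grip force at its end, in the units of the state.
- sense(): the state, without advancing time (a new reading comes with each control period).
- capture(name): name is "scene" or "side" or "wrist"; returns a dict with "image" (384x512x3 uint8, red, green, blue), "fx", "fy", "cx", "cy" (pixels), "dist_coeffs" ([k1, k2, p1, p2, k3] as OpenCV has them; the pictures are not rectified), "rvec" (rotation vector, rad) and "tvec" (3), from world to camera coordinates, as OpenCV has them; the wrist camera has in their place "hand_eye" (4x4, takes a point from camera to tool coordinates, whose origin is the TCP and whose axes are the flange's). Camera axes: x right, y down, z forward; pixel columns grow to the right and rows downward; lengths in mm; the calibration is good to about 2 mm. A picture is of the moment at which its call begins: read the wrist's pose just before it. There is no depth.
- finish_job(): hands the job in; it is judged then, once.
The state is a dict: "time_s": time; "joints": joint angles; "dq": joint speeds; "tau": joint torques, N m; "eef_pos": TCP position; "ee_rot": TCP orientation; "force": force on the tool from outside, world axes, zero at the start; "wrist_torque": the same for the moment, N m; "grip_width": opening from 0.0 (shut) to 1.0 (fully open); "grip_force": force on a finger pad.
Only numpy, scipy, OpenCV 4.12 (cv2) and the standard library are available. Lean on these libraries where they do the work, as an engineer would, in place of code of your own. Each camera call takes 0.05 s, during which the arm holds its last target. There are 200 camera calls.

TASK

Check the blue bolted-down block with the steel square: first take the brass spacer out from in front of the block and put it in the red tray. Then lay the square flat on the bench round the block's corner, under the steel pipe: long arm flush against the long face below the pipe, short arm flush against the end face away from the robot, and let go of it. Leave the jar, the flange and the dark weight as they stand.

Things in the scene. Friction and masses are not known exactly. Their poses are not given: they have to be found in the camera images.
- station: fixed blue block bolted to the bench, with a steel pipe on posts over its long right-hand face (the work face). Origin: the bottom corner of the work face away from the robot, on the bench; x runs into the block along its far end face, y along the work face back towards the robot, z up: block x 0..90, y 0..120, z 0..35 mm; two screw heads rise 7 mm above it at x 55, y 20 and 100
- block_corner (a point): the block's bottom corner between work face and far end face, on the bench; same axes as station
- pipe_mid (a point): on the pipe's axis over the middle of the work face (station x -12, y 60, z 141 mm; same axes). Pipe: 32 mm diameter, along y from station y -130 to 250, 44 mm end collars; posts 18 mm diameter at station y -110 and 230, feet 48 mm wide, 6 high. A gripper pointing straight down has no room under it
- square: loose flat steel L-square 10 mm thick, 0.35 kg. Origin: inner corner, underside; z up. Long arm x -40..0, y -30..120 mm, inner edge x = 0; short arm x 0..100, y -30..0, inner edge y = 0. Laid flush, its frame coincides with block_corner. Orange upright grip on the long arm, 30 (x) x 16 (y) mm, centre x -22, y 25, from z 10 to 60
- square_grip (a point): centre of the orange grip of the square, 45 mm above the square's underside (15 mm below the top of the grip); axes as square
- stock_end (a point): on the inner edge of the square's long arm, 115 mm from the inner corner, 5 mm above the underside
- blade_end (a point): on the inner edge of the square's short arm, 85 mm from the inner corner, 5 mm above the underside
- spacer: loose brass tube, outer diameter 32, bore 20, 60 mm high, standing on end on the bench in front of the work face, under or beside the pipe. Origin: centre of its lower end, z along the tube
- tray: fixed red open tray, 110 x 110 mm, 22 mm high, walls and floor about 4 mm. Origin: centre of its underside
- jar: bystander: amber jar, 44 mm diameter, 70 mm high, standing by the block's end towards the robot. Origin: centre of its underside
- flange: bystander: aluminium flange with a stub, 54 mm diameter, 40 mm high, standing beyond the block's far end face. Origin: centre of its underside
- weight: bystander: dark steel cylinder, 36 mm diameter, 45 mm high, standing within the angle of the square as it lies at the start. Origin: centre of its underside
Mind the look-alikes: they are no part of the job. Several things look just like the tray: the one meant starts farthest from the robot's base. Of the things that look like the square, take the one that is farthest to the robot's right at the start.

How it is judged:
By the outcome, as a careful person would: the job done as asked, in the order asked, and still so for the second after the job is handed in, with the robot touching nothing.
It also fails if it takes over 69 s, if anything falls off the work surface, if the arm or the gripper's body presses on something with over 40 N, if the wrist force passes 120 N, or if a joint passes its speed limit or range.

## Working session

There is one attempt and no reset: what is moved stays moved. The work goes in short steps, Python scripts to look and compute and a shell command to move; the robot and the scene stay as the last step left them, time stands still between calls to the robot, and variables do not carry over. Pictures are saved under pics/ and viewed, at most 10 in all, crops included, and the job is handed in when it is done.

```bash
ls; mkdir -p pics
python3 - <<'E'
from rig import *
import cv2,pickle
d={}
for n in("scene","side","wrist"):
    s=sense();c=capture(n);c["state"]=s;d[n]=c
    cv2.imwrite(f"pics/{n}0.png",cv2.resize(c["image"][...,::-1],(800,600),interpolation=cv2.INTER_CUBIC))
    print(n,[c[k] for k in c if k not in("image","state")])
pickle.dump(d,open("c0.pkl","wb"));print(s)
E
```

```text
pics
scene [360.63269903743793, 360.63269903743793, 256.1857780109193, 187.74468601567088, array([0.00298375, 0.        , 0.        , 0.        , 0.        ]), array([ 2.05436733,  1.56834673, -0.53537436]), array([-134.11172005, -406.89760605, 1297.87163507])]
side [397.49662866034544, 397.49662866034544, 254.9226466903325, 188.81804522293686, array([-0.06710141,  0.        ,  0.        ,  0.        ,  0.        ]), array([ 0.33251936, -2.70246715,  1.3579203 ]), array([ 555.85319684,  185.08421067, 1035.90780459])]
wrist [270.2211838457131, 270.2211838457131, 253.91298407504533, 194.14936875840908, array([0.02062786, 0.        , 0.        , 0.        , 0.        ]), array([[-5.10769473e-04, -9.61936950e-01, -2.73271006e-01,
         6.82235425e+01],
       [ 9.99999862e-01, -4.56653405e-04, -2.61636314e-04,
         8.84676838e-01],
       [ 1.26887502e-04, -2.73271101e-01,  9.61937050e-01,
        -1.33466315e+02],
       [ 0.00000000e+00,  0.00000000e+00,  0.00000000e+00,
         1.00000000e+00]])]
{'time_s': 0.1, 'joints': array([-2.23387570e-01,  3.13353887e-01,  1.49836492e+00, -2.80912001e-05,
        1.33101894e+00, -2.23428629e-01]), 'dq': array([-0.00087032, -0.00180827, -0.00084345, -0.00116154,  0.00027935,
       -0.00147382]), 'tau': array([ 2.30574413e-03, -4.12899542e+01, -2.60142785e+01, -1.81123951e-04,
        3.02137116e-03,  1.15447833e-05]), 'eef_pos': array([5.24770293e+02, 3.96242791e-02, 2.38811421e+02]), 'ee_rot': array([-4.77215788e-04,  7.07089784e-01,  7.07123546e-01, -3.16636234e-04]), 'force': array([-0.24445449,  0.14701648, -0.12565941]), 'wrist_torque': array([-0.01407452,  0.01460934,  0.00685837]), 'grip_force': 0.0, 'grip_width': 0.9994452767550908}
```

View pics/scene0.png

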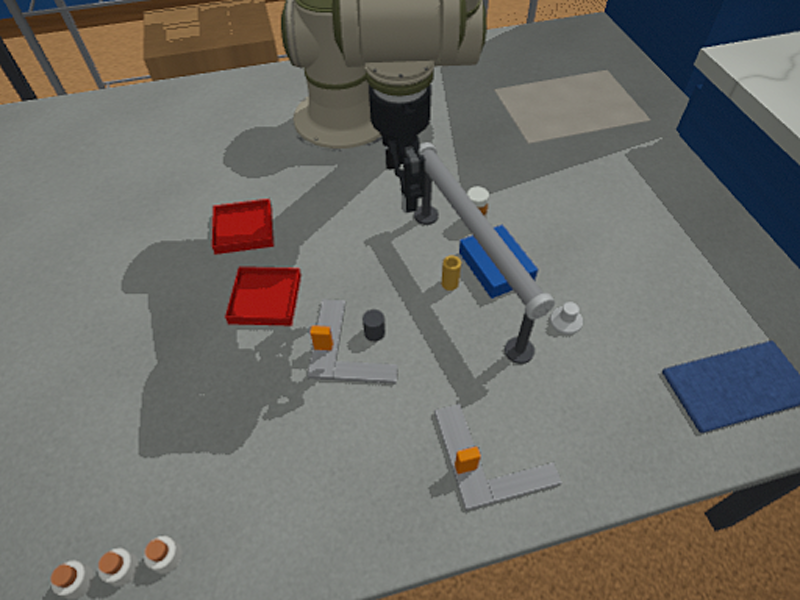

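View pics/side0.png

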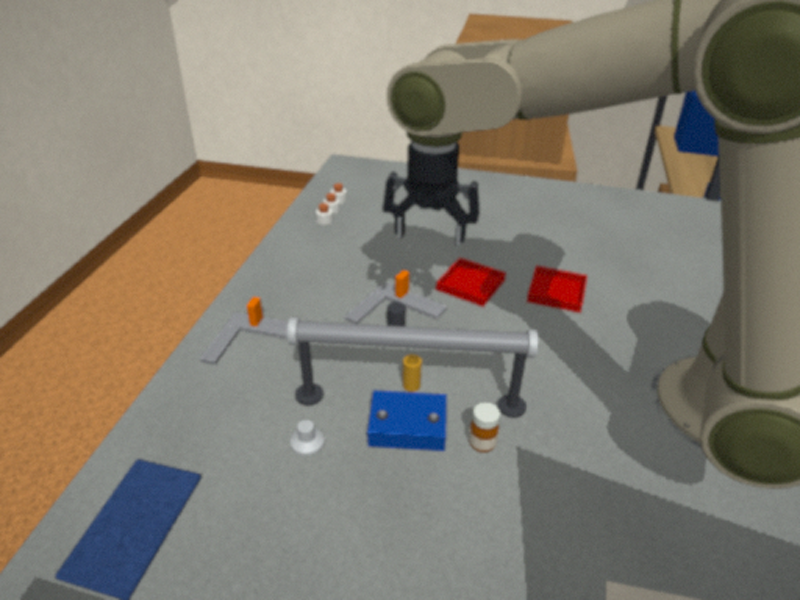

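Scene: square candidates are the grips at (322,338), with the dark weight beside it, and (467,460). Image left is the robot's right, so I want the one at (322,338). Tray candidates are (243,225) and (263,295); the second is farther from the base. Spacer is at (452,272), block corner at about (495,293). I'll check these in close crops.

Run:
```python
import cv2,pickle
d=pickle.load(open("c0.pkl","rb"))
# scene crop: native x 130..380 -> 
im=d["scene"]["image"][...,::-1]
a=im[120:250,250:390]; cv2.imwrite("pics/sA.png",cv2.resize(a,None,fx=4.5,fy=4.5,interpolation=cv2.INTER_CUBIC))
a=im[125:250,135:265]; cv2.imwrite("pics/sB.png",cv2.resize(a,None,fx=4.6,fy=4.6,interpolation=cv2.INTER_CUBIC))
im=d["side"]["image"][...,::-1]
a=im[160:300,180:345]; cv2.imwrite("pics/sC.png",cv2.resize(a,None,fx=4.25,fy=4.25,interpolation=cv2.INTER_CUBIC))
```

```text
(no output)
```

View pics/sA.png

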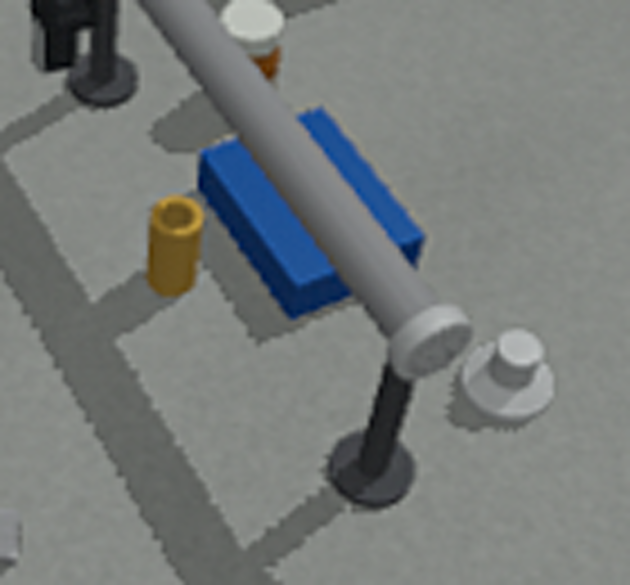

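View pics/sB.png

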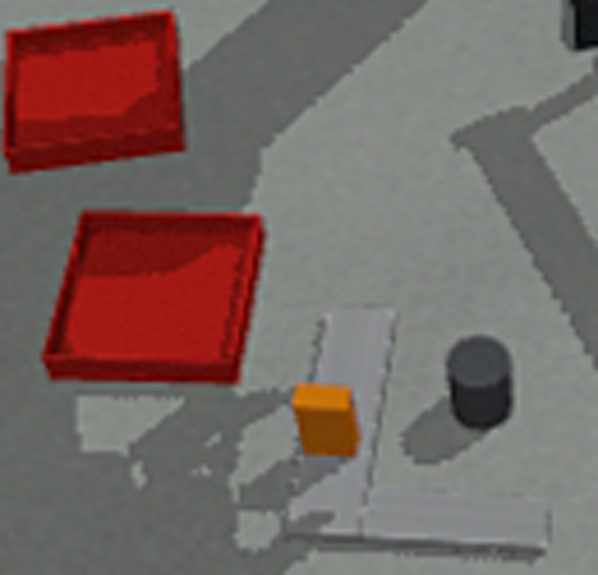

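View pics/sC.png

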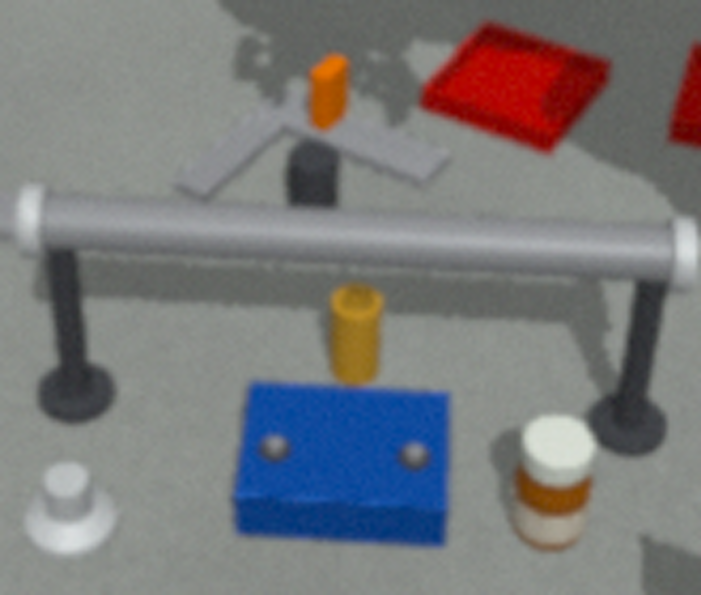

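Crops: block corner bottom is at A(292,318), spacer top at A(177,215). The target square, with the weight in its angle, has its inner corner at B(366,494). The far tray is at B(155,290). Next I fit poses from both cameras.

```bash
cat > h.py <<'E'
import numpy as np,cv2,pickle
from scipy.optimize import least_squares
def proj(c,P):
    K=np.array([[c["fx"],0,c["cx"]],[0,c["fy"],c["cy"]],[0,0,1]])
    if "hand_eye" in c:
        s=c["state"];w,x,y,z=s["ee_rot"]
        from scipy.spatial.transform import Rotation as R
        T=np.eye(4);T[:3,:3]=R.from_quat([x,y,z,w]).as_matrix();T[:3,3]=s["eef_pos"]
        M=np.linalg.inv(T@c["hand_eye"]);rv=cv2.Rodrigues(M[:3,:3])[0];t=M[:3,3]
    else: rv,t=c["rvec"],c["tvec"]
    return cv2.projectPoints(np.array(P,float).reshape(-1,3),rv,t,K,c["dist_coeffs"])[0][:,0]
def world(p,P):
    P=np.array(P,float);c,s=np.cos(p[2]),np.sin(p[2])
    return np.c_[c*P[:,0]-s*P[:,1]+p[0],s*P[:,0]+c*P[:,1]+p[1],P[:,2]]
def fit(obs,p0,fixyaw=False):
    # obs: list (cam,[(X,Y,Z)],[(u,v)] native)
    def f(p):
        q=p if not fixyaw else [p[0],p[1],0]
        return np.concatenate([(proj(c,world(q,P))-np.array(uv)).ravel() for c,P,uv in obs])
    r=least_squares(f,p0,loss='soft_l1');return r.x,np.round(f(r.x).reshape(-1,2),1)
def un(uv,o,s): return (np.array(uv,float)+.5)/s-.5+np.array(o)
E
cat > m0.py <<'E'
from h import *
d=pickle.load(open("c0.pkl","rb"));S,D=d["scene"],d["side"]
A=lambda u:un(u,(250,120),4.5);B=lambda u:un(u,(135,125),4.6);C=lambda u:un(u,(180,160),4.25)
def go(n,obs,p0,fy=False):
    for o in ([obs] if len(obs)==1 else [obs]+[[x] for x in obs]):
        p,r=fit(o,p0,fy);print(n,np.round(p[:2],1),np.round(np.degrees(p[2:]),1),r.tolist() if o is obs else '')
go("station",[(S,[(0,0,0),(0,0,35),(0,120,35),(0,120,0),(90,0,35),(90,120,35),(-12,-110,3),(-12,230,3)],A([(292,318),(294,284),(200,152),(202,187),(423,240),(320,108),(371,471),(104,84)])),
 (D,[(0,0,35),(0,120,35),(90,120,35),(90,0,35),(90,0,0),(90,120,0),(55,20,42),(55,100,42),(-12,-110,3),(-12,230,3)],C([(250,383),(450,393),(447,500),(237,497),(238,532),(445,545),(274,443),(414,452),(76,393),(626,427)]))],[600,-100,1.5])
go("square",[(S,[(-40,120,10),(0,120,10),(0,0,10),(100,0,10),(100,-30,10),(-22,25,60)],B([(328,308),(397,311),(366,494),(549,500),(547,545),(322,394)])),
 (D,[(0,120,10),(-40,120,10),(100,-30,10),(100,0,10),(-22,25,60)],C([(430,180),(450,153),(178,181),(202,193),(330,62)]))],[600,-300,1.5])
go("spacer",[(S,[(0,0,60),(0,0,0)],A([(177,215),(172,280)])),(D,[(0,0,60),(0,0,0)],C([(357,297),(354,372)]))],[600,-100],True)
go("tray",[(S,[(-55,-55,22),(-55,55,22),(55,55,22),(55,-55,22)],B([(82,212),(263,215),(240,364),(45,357)])),(D,[(55,-55,22),(-55,-55,22),(-55,55,22),(55,55,22)],C([(488,24),(610,66),(550,140),(422,92)]))],[600,-300,0])
go("weight",[(S,[(0,0,45)],B([(479,360)]))],[600,-300],True)
go("jar",[(S,[(0,0,70)],A([(253,22)])),(D,[(0,0,70)],C([(558,443)]))],[600,-300],True)
go("flange",[(D,[(0,0,40)],C([(67,480)])),(S,[(0,0,40)],A([(520,347)]))],[600,-300],True)
E
python3 m0.py
```

```text
station [581.1 144.3] [99.8] [[-0.8, 1.1], [0.3, 0.8], [-0.5, -0.3], [-1.8, 0.1], [0.5, -0.8], [0.3, -0.5], [-0.3, -0.5], [-0.6, -1.0], [-0.2, -0.5], [-0.1, -0.3], [0.3, 2.1], [-1.0, -0.2], [-0.9, 1.2], [-0.0, 1.1], [0.0, -0.0], [0.1, -0.2], [-0.2, 0.0], [0.2, -0.6]]
station [581.7 144.8] [-6380.4] 
station [580.9 143.7] [99.9] 
square [ 635.2 -140.9] [70.8] [[-0.2, -0.6], [-0.5, -0.5], [-0.1, -1.5], [0.1, -0.5], [-0.4, 0.5], [-0.2, 0.3], [-1.8, 0.1], [0.0, -0.2], [-2.0, -0.1], [0.4, 0.5], [-0.4, 1.0]]
square [ 636.4 -140.6] [1150.8] 
square [ 633.5 -142.6] [70.8] 
spacer [529.4  86.4] [] [[-0.1, 0.1], [-0.3, -0.4], [-0.3, 0.9], [-0.1, -0.3]]
spacer [530.1  86.7] [] 
spacer [529.   85.2] [] 
tray [ 475.  -231.1] [-17.] [[0.7, -0.9], [0.6, -0.8], [-0.3, -0.5], [0.0, 0.1], [-1.1, -0.7], [0.1, -1.0], [0.3, -1.2], [-0.8, -0.7]]
tray [ 476.5 -231.9] [-16.4] 
tray [ 473.  -226.5] [341.7] 
weight [594.3 -66.2] [] [[-0.0, 0.0]]
jar [394.5 181.5] [] [[-0.0, -0.6], [-0.3, -0.2]]
jar [396.8 180.6] [] 
jar [393.8 181.8] [] 
flange [657.8 249.3] [] [[-0.3, 0.1], [-0.2, -0.2]]
flange [657.3 249. ] [] 
flange [658.5 249.6] []
```

```bash
python3 -m handwheel '[[[3,10,-29,10,0,0,1],[3,10,-29,10,0,0,1],[3,10,-29,10,0,0,1],[3,12,-30,0,0,9.8,1],[0,0,0,0,0,0,1],[0,0,0,0,0,0,1]]]' 60
```

```text
time_s: 0.9
eef_pos: [537.3, 41.9, 123.3]
ee_rot: [-0.197, 0.623, 0.738, 0.167]
force: [0.6, -0.5, -0.6]
grip_width: 1.0
grip_force: 0.0
```

```bash
python3 -m handwheel '[[[-3,17,-29,0,0,0,1],[-3,17,-29,0,0,0,1],[-3,16,-29,0,0,0,1],[0,0,0,0,0,0,1],[0,0,0,0,0,0,-1],[0,0,0,0,0,0,-1],[0,0,0,0,0,0,-1],[0,0,0,0,0,0,-1]]]' 60
```

```text
time_s: 1.9
eef_pos: [528.6, 91.6, 36.2]
ee_rot: [-0.197, 0.622, 0.739, 0.167]
force: [-0.7, -2.8, 6.5]
grip_width: 0.351
grip_force: 59.4
```

```bash
python3 -m handwheel '[[[0,0,10,0,0,0,-1],[4,-25,40,0,0,0,-1],[4,-25,40,0,0,0,-1],[-12.5,-53,-3,0,0,0,-1],[-12.5,-53,-3,0,0,0,-1],[-12.5,-53,-3,0,0,0,-1],[-12.5,-53,-3,0,0,0,-1],[-12.5,-53,-3,0,0,0,-1]]]'
python3 -m handwheel '[[[0,0,-20,0,0,0,-1],[0,0,-20,0,0,0,-1],[0,0,-20,0,0,0,-1],[0,0,0,0,0,0,-1]]]'
```

```text
time_s: 2.9
eef_pos: [472.9, -224.8, 110.7]
ee_rot: [-0.198, 0.622, 0.739, 0.167]
force: [-0.3, -1.1, -1.3]
grip_width: 0.351
grip_force: 59.6
time_s: 3.4
eef_pos: [473.1, -221.9, 49.0]
ee_rot: [-0.2, 0.622, 0.739, 0.167]
force: [-0.1, -0.3, -0.8]
grip_width: 0.348
grip_force: 59.6
```

Run:
```python
from rig import *
import cv2
s=sense();print(s["eef_pos"],s["force"],s["grip_width"])
a=capture("scene")["image"][120:260,120:300,::-1]; b=capture("side")["image"][130:270,200:380,::-1]
import numpy as np
cv2.imwrite("pics/p1.png",cv2.resize(np.hstack([a,b]),None,fx=2.2,fy=2.2,interpolation=cv2.INTER_CUBIC))
```

```text
[ 473.10381357 -221.94586984   48.99910221] [-0.07872028 -0.28904443 -0.78405273] 0.3475384642705174
```

View pics/p1.png

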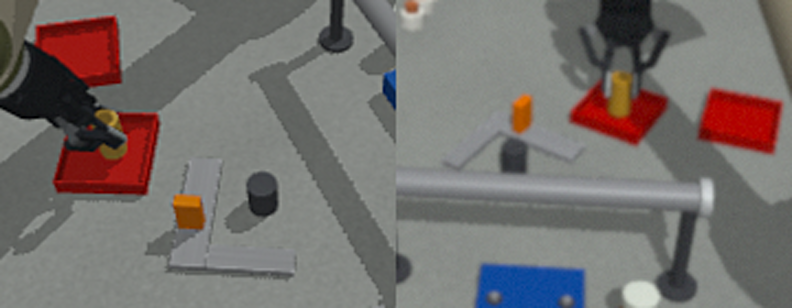

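The spacer hangs over the middle of the far tray (left half, about (112,135); tray spans 60–155). I'll lower it the last millimetres and release.

```bash
python3 -m handwheel '[[[0,0,-5,0,0,0,-1],[0,0,-2.5,0,0,0,-1],[0,0,0,0,0,0,-1]]]'
```

```text
time_s: 3.88
eef_pos: [473.5, -223.0, 42.8]
ee_rot: [-0.198, 0.622, 0.739, 0.167]
force: [-0.8, 0.8, -1.7]
grip_width: 0.348
grip_force: 59.6
```

```bash
python3 -m handwheel '[[[0,0,-1.5,0,0,0,-1],[0,0,-1,0,0,0,-1],[0,0,0,0,0,0,-1]]]'
```

```text
time_s: 4.25
eef_pos: [473.5, -223.0, 40.3]
ee_rot: [-0.198, 0.622, 0.739, 0.167]
force: [0.7, -0.8, -0.9]
grip_width: 0.349
grip_force: 59.8
```

```bash
python3 -m handwheel '[[[0,0,-1,0,0,0,-1],[0,0,0,0,0,0,-1],[0,0,0,0,0,0,0.3],[0,0,0,0,0,0,0.3],[0,0,0,0,0,0,0.3]]]'
```

```text
time_s: 4.88
eef_pos: [473.5, -223.0, 39.2]
ee_rot: [-0.198, 0.622, 0.739, 0.167]
force: [0.1, -0.4, -0.5]
grip_width: 0.648
grip_force: 0.0
```

```bash
python3 -m handwheel '[[[4,-25,43,0,0,0,0.6],[4,-25,43,0,0,0,1],[34,20,0,0,0,-9.67,1],[34,20,0,0,0,-9.67,1],[34,20,0,0,0,-9.66,1],[0,0,-12,8.03,-2.8,0,1],[0,0,-12,8.03,-2.8,0,1],[0,0,0,0,0,0,1]]]'
python3 - <<'E'
from rig import *
import cv2,pickle,numpy as np
d={}
for n in("scene","side","wrist"):
    s=sense();c=capture(n);c["state"]=s;d[n]=c
pickle.dump(d,open("c1.pkl","wb"));print(s["eef_pos"],s["ee_rot"])
f=lambda a,k:cv2.resize(a[...,::-1],None,fx=k,fy=k,interpolation=cv2.INTER_CUBIC)
w=f(d["wrist"]["image"],1.0); a=f(d["scene"]["image"][140:268,140:268],3)
cv2.imwrite("pics/p2.png",np.hstack([w[:,:416],a]))
E
```

```text
time_s: 5.88
eef_pos: [582.5, -213.6, 99.0]
ee_rot: [-0.233, 0.748, 0.53, 0.324]
force: [0.3, -0.0, 0.2]
grip_width: 1.001
grip_force: 0.0
[ 583.69717652 -213.12792777  101.69131922] [-0.23009546  0.74790754  0.53163432  0.32412241]
```

View pics/p2.png

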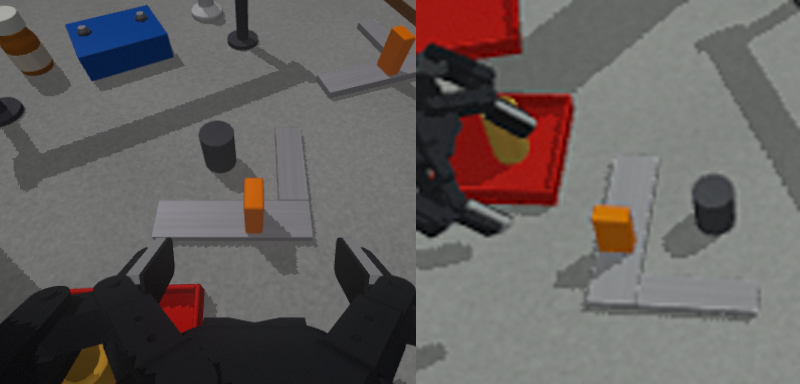

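The spacer stands in the far tray. The wrist view shows the target square with its grip at (254,205). I'll refine its pose, and the block's, from this view.

```bash
cat > m1.py <<'E'
from h import *
d=pickle.load(open("c1.pkl","rb"));W=d["wrist"]
SQ=[(W,[(0,120,10),(-40,120,10),(-40,-30,10),(100,0,10),(100,-30,10),(0,0,10),(-37,33,10),(-37,17,10)],[(158,201),(152,237),(313,236),(277,128),(302,127),(278,199),(245,231),(263,233)])]
print(fit(SQ,[635,-141,1.235]))
ST=[(W,[(0,0,0),(0,120,0),(0,0,35),(0,120,35),(90,120,35),(55,20,42),(55,100,42)],[(172,60),(93,79),(168,40),(88,54),(67,25),(140,12),(83,28)])]
print(fit(ST,[581,144,1.74]))
E
python3 m1.py; sed -i 's/^d=pickle.*S,D/d=pickle.load(open("c0.pkl","rb"));S,D/' m0.py
python3 - <<'E'
from h import *
from scipy.spatial.transform import Rotation as R
s=pickle.load(open("c1.pkl","rb"))["wrist"]["state"];w,x,y,z=s["ee_rot"];print(R.from_quat([x,y,z,w]).as_matrix().round(3))
E
```

```text
(array([ 635.998852  , -143.69002825,    1.23053064]), array([[ 0.6, -2.5],
       [-1.6, -0.7],
       [ 1. ,  1. ],
       [-1.3, -2.2],
       [-0.9, -1.1],
       [ 1.3,  0. ],
       [ 0.4,  2.6],
       [-0.3,  0.7]]))
(array([583.70902118, 136.65724658,   1.716969  ]), array([[  3.7,  -1.8],
       [ -0.8,   2.9],
       [  1.2,  -6.1],
       [-10.4,   3.6],
       [ -0.9,  -2. ],
       [  1.7,   0.9],
       [ -0.1,  -1.5]]))
[[ 0.225  0.944  0.24 ]
 [ 0.646 -0.329  0.689]
 [ 0.729  0.    -0.684]]
```

```bash
python3 -m handwheel '[[[7.5,21,-21,0,0,0,1],[7.5,21,-21,0,0,0,1],[7.5,21.5,-21,0,0,0,1],[0,0,0,0,0,0,1],[0,0,0,0,0,0,1]]]' 100
```

```text
time_s: 6.65
eef_pos: [606.5, -150.2, 39.8]
ee_rot: [-0.23, 0.747, 0.532, 0.325]
force: [-0.3, -0.9, 0.1]
grip_width: 1.001
grip_force: 0.0
```

```bash
python3 -m handwheel '[[[0,0,0,0,0,0,-1],[0,0,0,0,0,0,-1],[0,0,0,0,0,0,-1],[0,0,0,0,0,0,-1],[0,0,0,0,0,0,-1]]]' 110
```

```text
time_s: 7.28
eef_pos: [606.0, -149.8, 38.5]
ee_rot: [-0.231, 0.747, 0.531, 0.325]
force: [-1.6, -1.6, 3.0]
grip_width: 0.171
grip_force: 107.3
```

```bash
python3 -m handwheel '[[[0,0,20,0,0,0,-1],[0,0,25,0,0,0,-1],[0,0,25,0,0,0,-1],[-3,35,0,0,0,7.3,-1],[-3,37,0,0,0,7.3,-1],[-2,37,0,0,0,7.3,-1],[-2,37,0,0,0,7.2,-1],[0,0,0,0,0,0,-1]]]'
python3 - <<'E'
from rig import *
from scipy.spatial.transform import Rotation as R
s=sense();w,x,y,z=s["ee_rot"];print(s["eef_pos"],R.from_quat([x,y,z,w]).as_matrix().round(3),s["joints"].round(2),s["grip_width"])
E
```

```text
time_s: 8.28
eef_pos: [596.3, -0.9, 109.7]
ee_rot: [-0.305, 0.588, 0.704, 0.256]
force: [-0.2, 0.5, -4.3]
grip_width: 0.169
grip_force: 107.9
[596.26801556  -0.92584601 109.6530681 ] [[-0.121  0.984 -0.128]
 [ 0.672  0.176  0.72 ]
 [ 0.731  0.001 -0.682]] [-0.46  0.8   1.28  0.63  1.61 -0.79] 0.16938724175713807
```

```bash
python3 -m handwheel '[[[-2,12,-20,0,0,0,-1],[-2,13,-20,0,0,0,-1],[-2.5,13,-20,0,0,0,-1],[0,0,0,0,0,0,-1],[0,0,0,0,0,0,-1]]]'
python3 - <<'E'
from rig import *
import cv2,pickle,numpy as np
d={}
for n in("scene","side","wrist"):
    s=sense();c=capture(n);c["state"]=s;d[n]=c
pickle.dump(d,open("c2.pkl","wb"));print(s["eef_pos"],s["ee_rot"])
f=lambda a,k:cv2.resize(a[...,::-1],None,fx=k,fy=k,interpolation=cv2.INTER_CUBIC)
w=f(d["wrist"]["image"][:280,60:460],2.0)
cv2.imwrite("pics/p3.png",w)
E
```

```text
time_s: 8.9
eef_pos: [590.3, 33.4, 49.6]
ee_rot: [-0.304, 0.59, 0.702, 0.257]
force: [0.0, 0.1, -4.1]
grip_width: 0.173
grip_force: 107.8
[590.18448762  33.49747848  49.46777755] [-0.30415117  0.59031532  0.70207576  0.25711769]
```

View pics/p3.png

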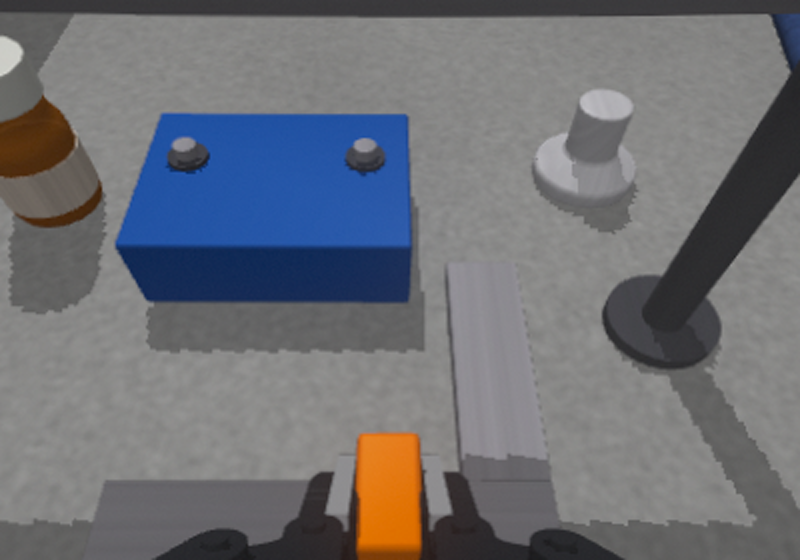

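The wrist view shows the block's work-face bottom edge at (148..408, 300) and the square's short-arm tip at (447..516, 263). The long-arm inner edge at v≈480 is parallel to the work face. Fitting both poses in this one view.

```bash
cat > m2.py <<'E'
from h import *
d=pickle.load(open("c2.pkl","rb"));W=d["wrist"];A=lambda u:un(u,(60,0),2)
p,r=fit([(W,[(0,0,0),(0,120,0),(0,0,35),(0,120,35),(90,0,35),(90,120,35),(55,20,42),(55,100,42)],A([(408,300),(148,300),(411,247),(118,246),(408,115),(162,114),(364,145),(184,146)]))],[581,144,1.74]);print(p,np.degrees(p[2]),r.tolist())
q,r=fit([(W,[(100,0,21),(100,-30,21),(0,0,21),(0,120,21)],A([(447,263),(516,263),(460,479),(106,481)]))],[600,50,1.74]);print(q,np.degrees(q[2]),r.tolist())
for b,a in((p,"fit"),(np.array([581.1,144.3,np.radians(99.8)]),"multi")):
  c,s=np.cos(b[2]),np.sin(b[2]);D=b[:2]-q[:2];print(a,"gap in station x,y",c*D[0]+s*D[1],-s*D[0]+c*D[1])
E
python3 m2.py
```

```text
[582.47949616 141.59880148   1.7403267 ] 99.71337472735044 [[1.2, 2.0], [-1.3, 1.5], [1.3, -0.1], [-3.4, -0.3], [0.8, -1.5], [-0.9, -1.9], [1.0, -0.4], [-0.4, -1.5]]
[612.72826822  51.81988662   1.73847563] 99.60731665945289 [[-0.2, -1.3], [0.5, -1.2], [1.2, 1.2], [-3.3, -0.2]]
fit gap in station x,y 93.59541113968109 14.667678025614624
multi gap in station x,y 96.51406587182558 15.425751533609448
```

```bash
python3 -m handwheel '[[[-4,22,-3,0,0,0,-1],[-4,22,-2,0,0,0,-1],[-4,22,0,0,0,0,-1],[-2.5,15,0,0,0,0,-1],[0,0,0,0,0,0,-1],[0,0,0,0,0,0,-1]]]'
```

```text
time_s: 9.8
eef_pos: [575.3, 115.1, 43.4]
ee_rot: [-0.305, 0.59, 0.702, 0.257]
force: [-0.1, 0.4, -3.4]
grip_width: 0.169
grip_force: 107.9
```

```bash
python3 -m handwheel '[[[-6,2,0,0,0,0,-1],[-6,2,0,0,0,0,-1],[0,0,-2,0,0,0,-1],[0,0,-2,0,0,0,-1],[0,0,0,0,0,0,-1],[0,0,0,0,0,0,-1]]]'
python3 - <<'E'
from rig import *
import cv2,pickle,numpy as np
d={}
for n in("scene","side","wrist"):
    s=sense();c=capture(n);c["state"]=s;d[n]=c
pickle.dump(d,open("c3.pkl","wb"));print(s["eef_pos"],s["ee_rot"],s["force"])
f=lambda a,k:cv2.resize(a[...,::-1],None,fx=k,fy=k,interpolation=cv2.INTER_CUBIC)
w=f(d["wrist"]["image"][100:280,60:460],2.0)
a=f(d["scene"]["image"][130:210,280:360],3);b=f(d["side"]["image"][220:300,210:396],3)
cv2.imwrite("pics/p4.png",np.vstack([w,np.hstack([a,b])[:, :800]]))
E
```

```text
time_s: 10.55
eef_pos: [563.1, 119.4, 39.3]
ee_rot: [-0.305, 0.59, 0.702, 0.257]
force: [1.7, 0.0, -3.7]
grip_width: 0.166
grip_force: 108.1
[563.07453205 119.46319731  39.29566355] [-0.30521315  0.59004532  0.70199973  0.25668627] [ 0.11275378 -0.05580012 -3.28380937]Traceback (most recent call last):
  File "<stdin>", line 10, in <module>
    return _nx.concatenate(arrs, 0, dtype=dtype, casting=casting)
           ~~~~~~~~~~~~~~~^^^^^^^^^^^^^^^^^^^^^^^^^^^^^^^^^^^^^^^
ValueError: all the input array dimensions except for the concatenation axis must match exactly, but along dimension 1, the array at index 0 has size 800 and the array at index 1 has size 798
```

```bash
python3 -m handwheel '[[[0,0,-0.8,0,0,0,-1],[0,0,0,0,0,0,-1],[0,0,0,0,0,0,-1]]]'; python3 -m handwheel '[[[0,0,-0.8,0,0,0,-1],[0,0,0,0,0,0,-1],[0,0,0,0,0,0,-1]]]'
```

```text
time_s: 11.08
eef_pos: [563.0, 119.5, 38.6]
ee_rot: [-0.305, 0.59, 0.702, 0.257]
force: [0.4, 0.1, -3.6]
grip_width: 0.168
grip_force: 108.4
time_s: 11.45
eef_pos: [563.1, 119.5, 38.6]
ee_rot: [-0.305, 0.59, 0.702, 0.257]
force: [-2.4, -2.3, 5.3]
grip_width: 0.168
grip_force: 109.4
```

```bash
python3 -m handwheel '[[[-0.3,1.5,0.3,0,0,0,-1],[0,0,0,0,0,0,-1],[-0.2,1,0,0,0,0,-1],[0,0,0,0,0,0,-1]]]'; python3 -m handwheel '[[[-0.2,1,0,0,0,0,-1],[0,0,0,0,0,0,-1],[0,0,0,0,0,0,-1]]]'
```

```text
time_s: 11.95
eef_pos: [563.0, 121.8, 38.5]
ee_rot: [-0.305, 0.59, 0.702, 0.257]
force: [1.0, -3.3, 6.7]
grip_width: 0.173
grip_force: 109.5
time_s: 12.32
eef_pos: [562.8, 122.8, 38.5]
ee_rot: [-0.305, 0.59, 0.702, 0.257]
force: [1.9, -2.9, 5.6]
grip_width: 0.164
grip_force: 109.5
```

```bash
for i in 1; do python3 -m handwheel '[[[-0.2,1,0,0,0,0,-1],[0,0,0,0,0,0,-1],[0,0,0,0,0,0,-1]]]'; python3 -m handwheel '[[[-0.1,0.7,0,0,0,0,-1],[0,0,0,0,0,0,-1],[0,0,0,0,0,0,-1]]]'; done
python3 - <<'E'
from rig import *
print(sense()["wrist_torque"])
E
```

```text
time_s: 12.7
eef_pos: [562.7, 123.6, 38.5]
ee_rot: [-0.305, 0.59, 0.702, 0.257]
force: [0.3, -5.1, 4.5]
grip_width: 0.169
grip_force: 109.9
time_s: 13.08
eef_pos: [562.7, 123.7, 38.5]
ee_rot: [-0.304, 0.59, 0.702, 0.257]
force: [0.1, -9.6, 6.8]
grip_width: 0.171
grip_force: 110.1
[-0.61863094  0.27349806  0.25790314]
```

```bash
python3 -m handwheel '[[[-1,-0.17,0,0,0,0,-1],[0,0,0,0,0,0,-1],[-1,-0.17,0,0,0,0,-1],[0,0,0,0,0,0,-1]]]'; python3 -m handwheel '[[[-0.8,-0.13,0,0,0,0,-1],[0,0,0,0,0,0,-1],[0,0,0,0,0,0,-1]]]';python3 -m handwheel '[[[-0.6,-0.1,0,0,0,0,-1],[0,0,0,0,0,0,-1],[0,0,0,0,0,0,-1]]]'
```

```text
time_s: 13.58
eef_pos: [561.9, 123.6, 38.7]
ee_rot: [-0.303, 0.591, 0.702, 0.258]
force: [7.0, -5.4, 4.4]
grip_width: 0.167
grip_force: 109.6
time_s: 13.95
eef_pos: [561.2, 123.4, 38.7]
ee_rot: [-0.303, 0.591, 0.702, 0.258]
force: [6.2, -4.6, 4.1]
grip_width: 0.171
grip_force: 109.6
time_s: 14.32
eef_pos: [560.6, 123.3, 38.7]
ee_rot: [-0.303, 0.591, 0.702, 0.258]
force: [7.3, -4.3, 4.2]
grip_width: 0.169
grip_force: 109.5
```

```bash
python3 -m handwheel '[[[-0.8,-0.1,0,0,0,0,-1],[0,0,0,0,0,0,-1],[0,0,0,0,0,0,-1]]]'; python3 -m handwheel '[[[-0.8,-0.1,0,0,0,0,-1],[0,0,0,0,0,0,-1],[0,0,0,0,0,0,-1]]]'
python3 - <<'E'
from rig import *
print(sense()["wrist_torque"])
E
```

```text
time_s: 14.7
eef_pos: [559.8, 123.2, 38.7]
ee_rot: [-0.303, 0.591, 0.702, 0.258]
force: [6.8, -4.4, 3.9]
grip_width: 0.17
grip_force: 109.6
time_s: 15.08
eef_pos: [559.1, 123.1, 38.8]
ee_rot: [-0.303, 0.591, 0.702, 0.258]
force: [6.7, -5.2, 4.0]
grip_width: 0.171
grip_force: 109.6
[-0.46499994 -0.51348893 -0.5643089 ]
```

```bash
python3 -m handwheel '[[[-0.7,-0.1,0,0,0,0,-1],[0,0,0,0,0,0,-1],[0,0,0,0,0,0,-1]]]'; python3 -m handwheel '[[[-0.7,-0.1,0,0,0,0,-1],[0,0,0,0,0,0,-1],[0,0,0,0,0,0,-1]]]'
python3 - <<'E'
from rig import *
import cv2,pickle,numpy as np
d={}
for n in("scene","side","wrist"):
    s=sense();c=capture(n);c["state"]=s;d[n]=c
pickle.dump(d,open("c4.pkl","wb"));print(s["eef_pos"],s["wrist_torque"],s["force"])
f=lambda a,k:cv2.resize(a[...,::-1],None,fx=k,fy=k,interpolation=cv2.INTER_CUBIC)
w=f(d["wrist"]["image"][110:270,130:430],2.5)[:,:750]
a=f(d["scene"]["image"][140:205,285:345],3);b=f(d["side"]["image"][225:290,210:400],3)[:,:570]
cv2.imwrite("pics/p4.png",np.vstack([w,np.hstack([a,b])]))
E
```

```text
time_s: 15.45
eef_pos: [558.8, 123.1, 38.8]
ee_rot: [-0.302, 0.591, 0.702, 0.258]
force: [9.9, -3.6, 3.5]
grip_width: 0.17
grip_force: 109.3
time_s: 15.82
eef_pos: [558.8, 123.0, 38.9]
ee_rot: [-0.302, 0.591, 0.702, 0.259]
force: [13.9, -1.8, 1.7]
grip_width: 0.17
grip_force: 109.2
[558.762702   123.03878678  38.88427588] [-0.39577707 -1.20903203 -1.32860007] [14.44234525 -2.07367793  1.80792597]
```

View pics/p4.png

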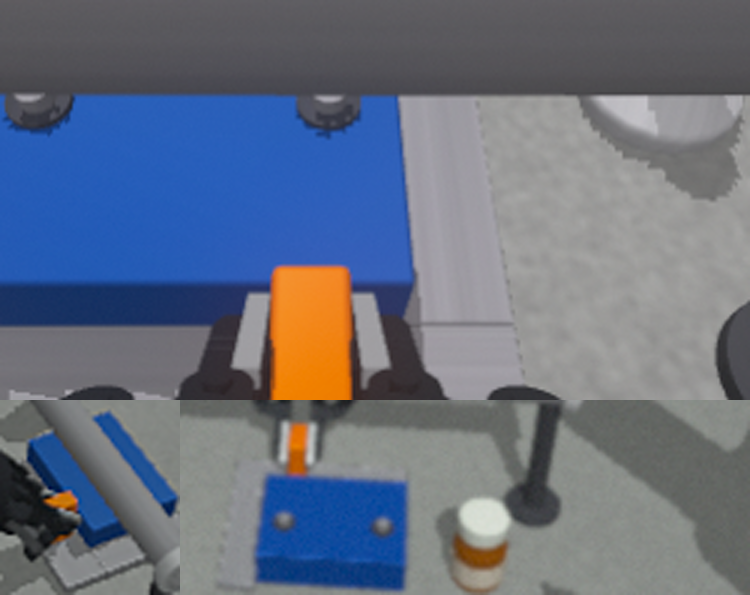

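The wrist view shows the square seated round the corner: short arm along the end face (u≈415), long arm along the work face (v≈325), jar and flange untouched. There may be a small residual yaw. I'll press against both faces and check.

```bash
cat > st.py <<'E'
from rig import *
import numpy as np,pickle
from scipy.spatial.transform import Rotation as R
def show(s):
    w,x,y,z=s["ee_rot"];M=R.from_quat([x,y,z,w]).as_matrix();print(s["eef_pos"].round(2),"F",s["force"].round(1),"T",s["wrist_torque"].round(2),"yaw",np.degrees(np.arctan2(M[1,1],M[0,1])).round(2),"tilt",np.degrees(np.arccos(-M[2,2])).round(2),"roll",np.degrees(np.arcsin(M[2,1])).round(2))
if __name__=="__main__":
    for n in("c2.pkl","c3.pkl","c4.pkl"): show(pickle.load(open(n,"rb"))["wrist"]["state"])
    show(sense())
E
python3 st.py; python3 -m handwheel '[[[-0.2,0.9,0,0,0,0,-1],[0,0,0,0,0,0,-1],[0,0,0,0,0,0,-1]]]' >/dev/null; python3 st.py|tail -1;  python3 -m handwheel '[[[-0.1,0.5,0,0,0,-0.3,-1],[0,0,0,0,0,0,-1],[0,0,0,0,0,0,-1]]]'>/dev/null; python3 st.py|tail -1
```

```text
[590.18  33.5   49.47] F [-0.2 -0.6 -2.9] T [-0.87 -0.13 -0.02] yaw 9.84 tilt 46.94 roll 0.11
[563.07 119.46  39.3 ] F [ 0.1 -0.1 -3.3] T [-0.88 -0.1  -0.02] yaw 9.9 tilt 47.01 roll 0.01
[558.76 123.04  38.88] F [14.4 -2.1  1.8] T [-0.4  -1.21 -1.33] yaw 9.63 tilt 46.85 roll 0.4
[558.75 123.05  38.89] F [13.3 -1.3  1.6] T [-0.36 -1.24 -1.39] yaw 9.64 tilt 46.85 roll 0.4
[558.76 123.1   38.9 ] F [13.4 -8.   3.6] T [-0.87 -1.07 -1.04] yaw 9.63 tilt 46.78 roll 0.42
[558.78 123.12  38.97] F [ 13.4 -10.6   4. ] T [-1.13 -0.94 -0.64] yaw 9.35 tilt 46.72 roll 0.45
```

```bash
python3 -m handwheel '[[[0.9,0.15,0,0,0,0.3,-1],[0,0,0,0,0,0,-1],[0,0,0,0,0,0,-1]]]' >/dev/null; python3 st.py|tail -1;  python3 -m handwheel '[[[-0.2,1,0,0,0,0.1,-1],[0,0,0,0,0,0,-1],[0,0,0,0,0,0,-1]]]'>/dev/null; python3 st.py|tail -1
```

```text
[558.83 123.13  38.92] F [  7.1 -13.8   7.2] T [-1.05 -0.43 -0.31] yaw 9.69 tilt 46.77 roll 0.33
[558.8  123.2   38.91] F [  4.9 -19.9   8.4] T [-1.53 -0.26 -0.12] yaw 9.77 tilt 46.69 roll 0.34
```

```bash
python3 -m handwheel '[[[0,0,0,0,0,-0.3,-1],[0,0,0,0,0,0,-1],[0,0,0,0,0,0,-1]]]' >/dev/null; python3 st.py|tail -1;  python3 -m handwheel '[[[0,0,0,0,0,0.6,-1],[0,0,0,0,0,0,-1],[0,0,0,0,0,0,-1]]]'>/dev/null; python3 st.py|tail -1
```

```text
[558.83 123.2   38.92] F [  7.1 -20.2   7.5] T [-1.59 -0.32  0.1 ] yaw 9.5 tilt 46.68 roll 0.36
[558.8  123.18  38.89] F [  3.9 -21.9   8.5] T [-1.5  -0.28 -0.39] yaw 10.04 tilt 46.7 roll 0.32
```

```bash
python3 -m handwheel '[[[-0.3,0,0,0,0,-0.4,-1],[0,0,0,0,0,0,-1],[0.1,-0.8,0,0,0,0,-1],[0,0,0,0,0,0,-1]]]' 40 >/dev/null; python3 st.py|tail -1;  python3 -m handwheel '[[[0,0,0,0,0,0,-0.4],[0,0,0,0,0,0,-0.1],[0,0,0,0,0,0,0.1],[0,0,0,0,0,0,0.1],[0,0,0,0,0,0,0.1]]]'; python3 st.py|tail -1
```

```text
[558.79 123.17  38.9 ] F [  8.2 -14.6   5.6] T [-1.21 -0.61 -0.52] yaw 9.66 tilt 46.74 roll 0.37
time_s: 19.35
eef_pos: [555.7, 125.6, 37.9]
ee_rot: [-0.305, 0.59, 0.702, 0.257]
force: [0.7, 0.7, -0.4]
grip_width: 0.55
grip_force: 0.0
[555.73 125.57  37.93] F [ 0.7  0.7 -0.4] T [-0.35 -0.06 -0.04] yaw 9.91 tilt 47.02 roll -0.0
```

```bash
python3 -m handwheel '[[[2,-11,10.5,0,0,0,0.1],[3,-18,17,0,0,0,0.1],[4,-22,21,0,0,0,0.1],[4,-22,21,0,0,0,0.1],[4,-25,20,0,0,0,0.1],[0,0,0,0,0,0,0.1],[0,0,0,0,0,0,0.1]]]'
python3 - <<'E'
from rig import *
import cv2,pickle,numpy as np
d={}
for n in("scene","side","wrist"):
    s=sense();c=capture(n);c["state"]=s;d[n]=c
pickle.dump(d,open("c5.pkl","wb"));print(s["eef_pos"],s["force"])
f=lambda a,k:cv2.resize(a[...,::-1],None,fx=k,fy=k,interpolation=cv2.INTER_CUBIC)
w=f(d["wrist"]["image"][20:220,70:430],2.2)[:,:792]
cv2.imwrite("pics/p5.png",w)
E
```

```text
time_s: 20.23
eef_pos: [572.4, 27.8, 127.1]
ee_rot: [-0.306, 0.59, 0.702, 0.257]
force: [-0.4, 1.8, 0.3]
grip_width: 0.551
grip_force: 0.0
[572.31349317  28.27769698 126.89395615] [ 0.81114498  0.37363823 -1.12280852]
```

View pics/p5.png

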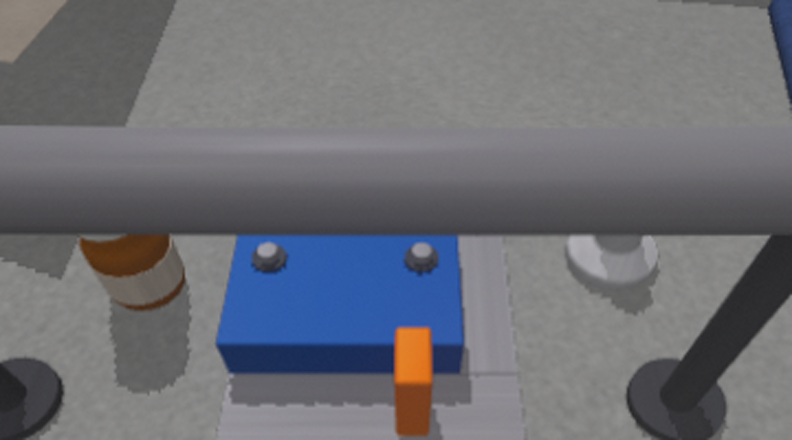

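The square lies flush: the block's bottom edge and the square's inner-corner line are collinear at v≈373, and no bench shows between them. A numeric check of the released pose follows.

```bash
python3 - <<'E'
from h import *
d=pickle.load(open("c5.pkl","rb"));W=d["wrist"];A=lambda u:un(u,(70,20),2.2)
p,r=fit([(W,[(0,0,0),(0,120,0),(0,0,35),(0,120,35)],A([(462,373),(229,372),(464,345),(219,345)]))],[581,144,1.74]);print(p[:2],np.degrees(p[2]))
q,r=fit([(W,[(0,0,10),(-37,17,60),(-37,33,60),(-7,17,60),(-37,17,10),(-37,33,10)],A([(464,373),(432,382),(395,382),(431,328),(431,434),(397,434)]))],[581,144,1.74]);print(q[:2],np.degrees(q[2]),r.tolist())
E
python3 st.py | tail -1
```

```text
[582.06847265 144.44209821] 99.67422661783824
[582.98222823 142.56139828] 98.41888446007259 [[-0.5, -0.4], [0.7, 0.1], [-0.2, -0.2], [1.2, -2.0], [-0.7, 1.1], [-0.3, 0.7]]
[572.38  28.25 126.95] F [-1.2  0.3 -0.1] T [-0.34 -0.03  0.01] yaw 9.95 tilt 47.06 roll -0.06
```

Run:
```python
from h import *
from scipy.ndimage import map_coordinates
c=pickle.load(open("c5.pkl","rb"))["wrist"];im=c["image"].astype(float)
p=np.array([582.0,143.5,np.radians(99.75)])
def edge(a,b,off,ch,n=24,rng=5):
    # find offset (mm) along 'off' dir at which |gradient| peaks, per sample
    res=[];t=np.arange(-rng,rng+.01,.2)
    for f in np.linspace(0,1,n):
        P=np.array(a)+f*(np.array(b)-np.array(a));Q=P+t[:,None]*np.array(off)
        uv=proj(c,world(p,Q));g=map_coordinates(ch,[uv[:,1],uv[:,0]],order=1)
        g=np.convolve(g,np.ones(5)/5,'same');k=np.abs(np.gradient(g));k[:4]=0;k[-4:]=0
        w=k**2;res.append((w*t).sum()/w.sum())
    f=np.linspace(0,1,n);L=np.linalg.norm(np.array(b)-np.array(a))
    m=np.polyfit(f*L,res,1);r=np.array(res)-np.polyval(m,f*L);ok=abs(r)<1.5*r.std()+.05;m=np.polyfit(f[ok]*L,np.array(res)[ok],1)
    print("slope deg %.2f  mid offset mm %.2f  resid %.2f"%(np.degrees(m[0]),np.polyval(m,L/2),r.std()))
blue=im[...,2]-im[...,0];gray=im.mean(2)
print(proj(c,world(p,[(-40,115,10),(-40,-28,10),(60,-30,10)])))
edge((0,45,10),(0,115,10),(1,0,0),blue)       # block/square line, work face
edge((-40,45,10),(-40,115,10),(1,0,0),gray)   # outer edge, long arm
edge((5,-30,10),(40,-30,10),(0,1,0),gray)     # outer edge, short arm
edge((5,0,10),(40,0,10),(0,1,0),blue)      # block end, seen edge
edge((0,10,35),(0,110,35),(1,0,0),im[...,2]) # block top edge
```

```text
[[172.04819091 219.89963014]
 [307.75845329 220.13438416]
 [301.32359777 147.42846526]]
slope deg -0.08  mid offset mm -1.73  resid 0.05
slope deg -0.05  mid offset mm -1.04  resid 0.02
slope deg -0.42  mid offset mm 1.23  resid 0.39
slope deg -2.14  mid offset mm -1.50  resid 0.32
slope deg -0.20  mid offset mm -1.05  resid 0.51
```

```bash
python3 -c "
from rig import *
print(finish_job())"
```

```text
the job is handed in; nothing more can be done
None
```

I handed the job in: the brass spacer stands in the far red tray, and the square lies round the block's corner, pressed against both faces by contact force, then released with the gripper clear. After release the view showed no gap, but my fit is only good to 1–2 mm and one fit put its angle about 1° off. I touched neither the jar, the flange nor the weight, though I last saw the weight before lifting the square over it.

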